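Square a blank into the corner of a drilling jig

TASK

The wooden blank lying on the drilling jig has to be drilled: push it fully home into the corner of the jig's two fences, under the steel plate, so that it lies flat, square and flush against both the back fence and the side fence. The loose tools and bolts round about stay standing or lying where they are, and let go when you are done.

Things in the scene. Friction and masses are not known exactly. Their poses are not given: they have to be found in the camera images.
- jig: Drilling jig, fixed to the bench, turned up to 0.2 rad. Origin: centre of the underside of its plywood base (300 x 280 x 12 mm, in x, y, z); x points away from the robot to the back fence, y left to the side fence, z up. All jig coordinates below are in this frame, in mm; base top at z = 12.
- corner (a point): Foot of the inner corner of the two wooden fences, jig (115, 110, 12). The back fence's inner face lies at x = 115 (z 12 to 68, whole width of the base), the side fence's at y = 110 (z 12 to 42, from x = -150; 68 high from x = 2 on). Fences are 30 thick.
- plate_edge (a point): On the lower front edge of the flat steel plate over the corner, jig (2, 50, 68). Plate: x 2 to 145, y -2 to 140, z 68 to 74; two drill bushes on it up to z = 82. The 56 mm slot below it is open at front and right. The home blank's front face is 18 mm behind this edge: upright fingers meet the plate; lean them 25 to 50 degrees, tips forward and low.
- home (a point): Where the blank's origin is when home, jig (67.5, 50, 12). The blank's front face is then at jig x = 20 and its right end at y = -10, 8 mm to the right of the plate.
- blank: Loose light-wood block 95 (x) x 120 (y) x 28 mm, two pencilled crosses on top, 0.15 to 0.31 kg, too wide to grip flat; slides under 1 to 3 N. Origin: centre of its underside, z up. Starts flat on the jig's base, in front of the plate and right of the side fence, turned up to 0.3 rad from the jig's axes; its x side goes along the side fence, its y side along the back fence.
- bolt_1: Loose steel bolt with nut standing on its head on the jig's base, at its rear right, 17 mm wide, 56 tall; origin at the centre of its foot. Leave alone.
- bolt_2: Loose steel bolt with nut standing near bolt_1, 22 mm wide, 43 tall; origin at the centre of its foot. Leave alone.
- sanding_block: Loose black sanding block, 72 x 115 x 39 mm, on the bench left of the jig; origin at the centre of its underside. Leave alone.
- tape_measure: Loose tape measure, 87 x 78 x 35 mm, on the bench left of the jig, farther back; origin at the centre of its underside. Leave alone.
There are look-alikes about, which are no part of the job. What is shaped like the blank but blue or green is not meant.

How it is judged:
At the end, for the whole second after the job is handed in: The blank lies flat on the base, at rest, within 3 mm of touching both the back and the side fence and square to them within 0.025 rad (1.4 degrees) (x of blank in the frame of jig between 0.0645 and 0.071 m and y of blank in the frame of jig between 0.047 and 0.0535 m and angle between the x axis of blank and the x axis of jig, either way round below 0.025 rad and angle between blank's own z axis and vertical below 0.03 rad and z of blank in the frame of jig below 0.015 m and linear speed of blank below 0.01 m/s).
It fails at once if a loose bolt, the sanding block or the tape measure is moved more than 30 mm (distance of any of bolt_1, bolt_2, sanding_block, tape_measure from where it was at the start of the episode above 0.03 m).
It fails at once if a bolt is knocked over (angle between any of bolt_1, bolt_2's own z axis and vertical above 0.5 rad).
It also fails if it takes over 54 s, if anything falls off the work surface, if the arm or the gripper's body presses on something with over 40 N, if the wrist force passes 120 N, or if a joint passes its speed limit or range.

ROBOT

A 6-joint arm with a two-finger parallel gripper is mounted at the origin on a cart in front of the work surface, level with it; the furniture and walls round the work are solid. World frame = base frame: x ahead of the robot, y to its left, z up, the work surface at z = 0. Lengths are in m, angles in rad, forces in N, time in s.
With the tool pointing down it reaches from about 0.225 to 0.875 m from the base axis. Payload 3.4 kg.
Tool frame: the origin (TCP) lies on the centre line of the jaws, within the pads' length; the fingertips stand 11 mm ahead of it and the grasp point (between the pads) lies 8 mm behind it; z points along the fingers, y is the line along which they close (so a half turn about z gives the same grasp; the last joint's range is limited). The gripper opens to 85 mm and grips with 20 to 120 N. Pads are 22 mm wide; open, the fingers measure 114 mm over their backs; the gripper's body (76 mm by 85 mm) begins 54 mm behind the grasp point. The pads swing forward as they close: fully open they stand 13 mm farther back than shut.
Start: joints at [-1.436, 0.276, 1.505, -0, 1.361, -0.121], TCP at [0.145, -0.556, 0.242] pointing down, gripper open.
Joint ranges: [-2.89, 2.89], [-0.75, 2.08], [0.22, 2.7], [-1.18, 4.32], [0.11, 2.71], [-2.7, 2.7]. Speed limits (rad/s): [2.57, 2.57, 3.14, 3.14, 3.14, 3.14].

INTERFACE

Orientations are given as a unit quaternion [w, x, y, z].
In Python, from rig import manip, eyes, job gives the robot as it stands.
- The arm moves only by the tool drive_tool, never from a script. Its argument "rows" is a list of rows, each a list of 3 entries, a list of its own where there are three numbers: the turn, a rotation vector about the world's x, y, z in rad, then the shift along the world's x, y, z in cm, then the finger opening in cm, from 0 to 8.54. A call has 1 to 8 rows; each row shifts and turns the commanded pose from where the row before left it; what a row does not reach is not made up. A row lasts 1/8 s, in which the tool goes at most 62.5 mm and 10.7 degrees, less where a joint would pass 70% of its speed; a pose out of reach is approached as far as the arm can. A call is refused whole if a number of a shift passes 6.25 or a number of a turn 0.188, either way. A call with a gripper value outside its range is refused whole. The fingers move at their own pace and stop on an object; "force" is the grip in N (left out, the last holds). Time passes only in rows, so rows that do not move let the fingers close. It gives the time, the measured TCP pose, the force, the opening and the grip force at its end, in the units of the state.
- manip.get_state(): the state, without advancing time (a new reading comes with each control period).
- eyes.get_image(name): name is "scene" or "side" or "wrist"; returns the picture (400x640x3 uint8, red, green, blue); there is no depth.
- eyes.get_calibration(name): a dict with "camera_matrix" (3x3 intrinsics, pixels), "k1" (the pictures are not rectified: a ray, as slopes to the right and down, at radius r is drawn at 1 + k1 r^2 times it, then the intrinsics apply), "view" (4x4, takes a point from world to camera coordinates). Camera axes: x right, y up, looking along -z (the intrinsics and any distortion apply to the point x, -y, -z); pixel columns grow to the right and rows downward; lengths in m; the calibration is good to about 2 mm. A picture is of the moment at which its call begins: read the wrist's pose just before it. get_calibration takes no time and is no camera call; for the wrist camera it gives the pose at the moment of the call.
- job.sign_off(): hands the job in; it is judged then, once.
The state is a dict: "clock": time; "qpos": joint angles; "qd": joint speeds; "effort": joint torques, N m; "position": TCP position; "ee_rot": TCP orientation; "contact_force": force on the tool from outside, world axes, zero at the start; "moment": the same for the moment, N m; "width": finger opening in m; "gripper_force": force on a finger pad.
Only numpy, scipy, OpenCV 4.12 (cv2) and the standard library are available. Lean on these libraries where they do the work, as an engineer would, in place of code of your own. Each camera call takes 0.05 s, during which the arm holds its last target. There are 200 camera calls.

## Working session

There is one attempt and no reset: what is moved stays moved. The work goes in short steps, Python scripts to look and compute and a tool call to move; the robot and the scene stay as the last step left them, time stands still between calls to the robot, and variables do not carry over. Pictures are saved under pics/ and viewed, at most 10 in all, crops included, and the job is handed in when it is done.

Besides the shell and the picture viewer there is one more tool, called after "Emit:" as name(argument=value, ...) on one line, values as JSON. drive_tool: Moves the arm, as the interface text tells. Its arguments: {"type":"object","properties":{"rows":{"type":"array"},"force":{"type":"number"}},"required":["rows"]}

```bash
mkdir -p pics
cat > h.py <<'E'
import numpy as np, cv2
from rig import manip, eyes, job
def cal(n):
    c=eyes.get_calibration(n); return np.array(c["camera_matrix"]),c["k1"],np.array(c["view"])
def rays(c,px):
    K,k1,V=c
    d=cv2.undistortPoints(np.array(px,float).reshape(-1,1,2),K,np.array([k1,0,0,0,0.])).reshape(-1,2)
    D=np.c_[d[:,0],-d[:,1],-np.ones(len(d))]@V[:3,:3]
    return -V[:3,:3].T@V[:3,3],D
def onz(c,px,z):
    o,D=rays(c,px); return o+D*((z-o[2])/D[:,2])[:,None]
def proj(c,P):
    K,k1,V=c; p=np.atleast_2d(P)@V[:3,:3].T+V[:3,3]
    s=np.c_[p[:,0]/-p[:,2],-p[:,1]/-p[:,2]]; s=s*(1+k1*(s**2).sum(1))[:,None]
    return s@K[:2,:2].T+K[:2,2]
def snap(n,f):
    im=np.array(eyes.get_image(n))[:,:,::-1].copy(); cv2.imwrite(f,im); return im
E
python3 - <<'E'
from h import *
a=snap("scene","pics/scene.png");b=snap("side","pics/side.png")
for n in("scene","side"):
    K,k,V=cal(n);print(n,K[0,0],k,-V[:3,:3].T@V[:3,3],-V[2,:3])
print(manip.get_state())
E
```

```text
scene 445.41748877044955 -0.02337911175598987 [ 0.27211398 -0.56076395  0.75272579] [ 0.31777935  0.64098178 -0.69868351]
side 482.62855851602905 -0.04802896155860163 [ 0.23882794 -0.95500493  0.79121024] [ 0.2538193   0.79447455 -0.55171184]
{'clock': 0.1, 'qpos': array([-1.43600370e+00,  2.76518298e-01,  1.50601212e+00, -5.92602694e-06,
        1.36068599e+00, -1.20987867e-01]), 'qd': array([ 9.76165247e-05, -3.92355091e-04, -8.49134259e-04,  1.18579440e-03,
       -8.60964607e-04,  8.97380975e-04]), 'effort': array([ 1.18941345e-03, -4.17700624e+01, -2.46405351e+01, -1.93378623e-04,
        5.82840876e-03,  1.74823686e-06]), 'position': array([ 0.14541372, -0.55584217,  0.24153164]), 'ee_rot': array([-8.11836715e-04,  9.91832777e-01,  1.27542480e-01, -8.50111262e-06]), 'contact_force': array([ 0.98869013, -0.52497461, -0.05890148]), 'moment': array([-0.03287827,  0.03593913, -0.0092342 ]), 'gripper_force': 0.0, 'width': 0.08550973825247675}
```

View pics/scene.png

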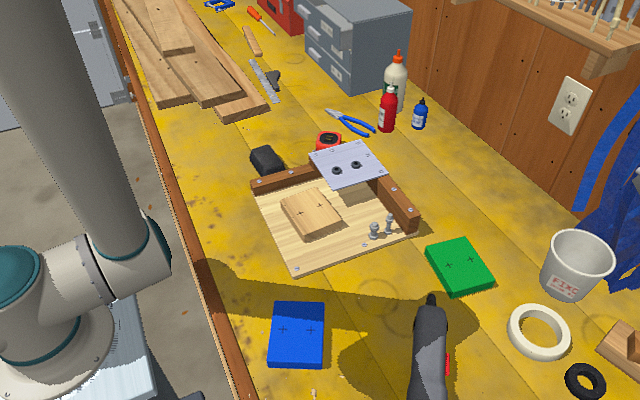

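View pics/side.png

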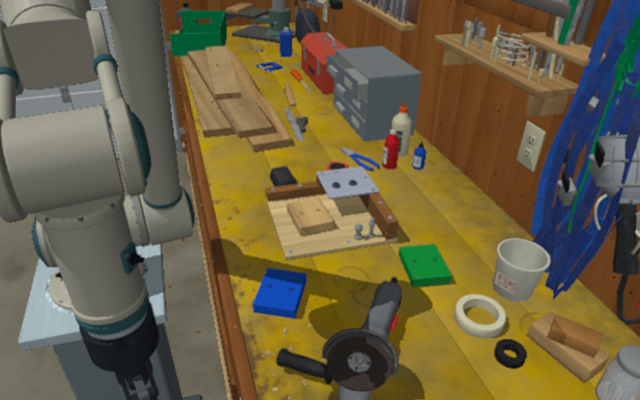

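The scene view shows the natural-wood blank on the jig at (312,213), with bolts at (375,230) and (389,222) and the plate at (348,165). The look-alikes are a blue block at (297,333) and a green one at (460,265). Only the wooden one, on the jig and marked with crosses, fits the description. I'll confirm it in an enlarged crop.

Run:
```python
from h import *
a=cv2.imread("pics/scene.png")[125:285,235:435]
a=cv2.resize(a,None,fx=3.7,fy=3.7,interpolation=cv2.INTER_CUBIC)
cv2.imwrite("pics/crop.png",a)
```

```text
(no output)
```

View pics/crop.png

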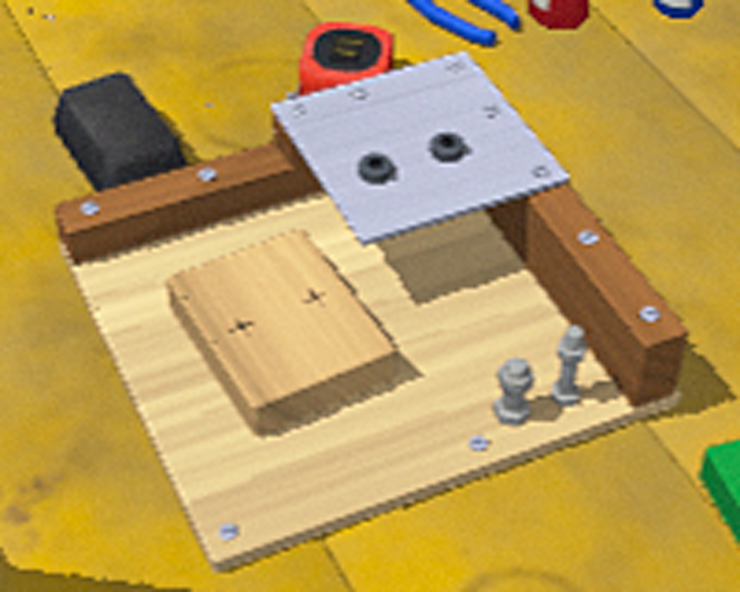

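The crop confirms it: a natural-wood block with two crosses, in front of the plate. Next I turn the corner pixels into poses.

Run:
```python
from h import *
c=cal("scene")
f=lambda p:np.array(p,float)/3.7+[235,125]
def fit(J,W):
    J=np.array(J,float)/1000;jm,wm=J.mean(0),W[:,:2].mean(0)
    A=J-jm;B=W[:,:2]-wm
    th=np.arctan2((A[:,0]*B[:,1]-A[:,1]*B[:,0]).sum(),(A*B).sum())
    R=np.array([[np.cos(th),-np.sin(th)],[np.sin(th),np.cos(th)]]);t=wm-R@jm
    return th,R,t,np.round((W[:,:2]-t-J@R.T)*1000,1).tolist()
pl=onz(c,f([(275,105),(365,240),(568,182),(465,55)]),.074)
ba=onz(c,f([(218,562),(678,398)]),.012)
J=[(2,140),(2,-2),(145,-2),(145,140),(-150,-140),(150,-140)]
th,R,t,r=fit(J,np.r_[pl,ba]);print("jig",th,t,r)
b=onz(c,f([(170,280),(258,408),(398,350),(303,231)]),.040)
tb,Rb,tt,r=fit([(-47.5,60),(-47.5,-60),(47.5,-60),(47.5,60)],b);print("blank",tb,tt,r)
print("blank in jig mm",(R.T@(tt-t))*1000,tb-th)
cb=np.array([(-47.5,60),(-47.5,-60),(47.5,-60),(47.5,60)])/1000
print("corners in jig",((cb@Rb.T+tt-t)@R)*1000)
bo=onz(c,f([(513,415),(566,398)]),.012)[:,:2];print("bolts jig",((bo-t)@R)*1000)
np.savez("p.npz",th=th,t=t,R=R)
g=lambda x,y:(R@[x/1000,y/1000]+t).round(4)
print("home",g(67.5,50),"corner",g(115,110))
```

```text
jig -0.042867049902940366 [0.60086009 0.06947281] [[1.9, -0.5], [2.8, 1.9], [-3.1, -0.7], [-3.0, -1.8], [4.7, 0.2], [-3.2, 1.0]]
blank 0.05049844682302995 [0.54808555 0.0649995 ] [[1.4, -1.1], [1.4, 1.6], [-1.3, 1.5], [-1.6, -2.1]]
blank in jig mm [-52.53435954  -6.73079472] 0.09336549672597032
corners in jig [[-105.42127295   48.57946102]
 [ -94.23368381  -70.89789185]
 [   0.35255388  -62.04105045]
 [ -10.83503526   57.43630242]]
bolts jig [[  50.59085569 -111.53892965]
 [  85.67894035 -112.4935838 ]]
home [0.6704 0.1165] corner [0.7205 0.1744]
```

Blank is at jig (-52, -7) mm, turned 0.093 rad. The plan is to push it in +y with the upright fingers spread along x, then in +x with the fingers leaned. First the approach above its right end.

Emit:
drive_tool(rows=[[[0,0,0.159],[3.6,4.8,0],5.5],[[0,0,0.159],[3.6,4.8,0],5.5],[[0,0,0.159],[3.6,4.8,0],5.5],[[0,0,0.159],[3.6,4.8,0],5.5],[[0,0,0.159],[3.6,4.8,0],5.5],[[0,0,0.159],[3.6,4.8,0],5.5],[[0,0,0.159],[3.6,4.8,0],5.5],[[0,0,0.159],[3.6,4.8,0],5.5]])

```text
clock: 1.1
position: [0.4342, -0.1706, 0.2422]
ee_rot: [0.0, 0.72, 0.694, -0.0]
contact_force: [1.3, -1.1, 0.6]
width: 0.055
gripper_force: 0.0
```

Emit:
drive_tool(rows=[[[0,0,0],[3.6,4.8,0],5.5],[[0,0,0],[3.6,4.8,0],5.5],[[0,0,0],[3.9,5.2,0],5.5],[[0,0,0],[0,0,0],5.5],[[0,0,0],[0,0,0],5.5]])

```text
clock: 1.72
position: [0.5424, -0.0263, 0.2417]
ee_rot: [-0.0, 0.722, 0.692, -0.001]
contact_force: [0.4, 0.1, -0.5]
width: 0.055
gripper_force: 0.0
```

Run:
```python
from h import *
c=cal("wrist");snap("wrist","pics/w1.png")
d=np.load("p.npz");R,t=d["R"],d["t"]
def g(x,y,z):return np.r_[R@[x/1000,y/1000]+t,z/1000]
for n,p in dict(pfl=(2,140,74),pfr=(2,-2,74),prr=(145,-2,74),bfl=(-105,49,40),bfr=(-94,-71,40),brr=(0,-62,40),brl=(-11,57,40),cfr=(-150,-140,12)).items():print(n,proj(c,g(*p)).round(0))
```

```text
pfl [[ 398. -125.]]
pfr [[388.  81.]]
prr [[555.  80.]]
bfl [[266.  25.]]
bfr [[283. 156.]]
brr [[376. 148.]]
brl [[370.  15.]]
cfr [[239. 213.]]
```

View pics/w1.png

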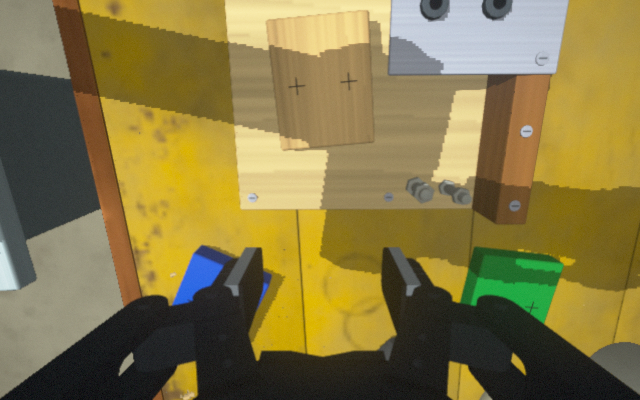

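The wrist view matches the predictions to about 6 px (5 mm): blank corners at (267,20) and (374,142), plate corner at (388,74), bolts at (415,188) and (452,190). Descending.

Emit:
drive_tool(rows=[[[0,0,0],[0,0,-5],5.5],[[0,0,0],[0,0,-5],5.5],[[0,0,0],[0,0,-5],5.5],[[0,0,0],[0,0,-4],5.5],[[0,0,0],[0,0,-2.3],5.5],[[0,0,0],[0,0,0],5.5],[[0,0,0],[0,0,0],5.5]])

```text
clock: 2.65
position: [0.5435, -0.0274, 0.0304]
ee_rot: [0.001, 0.723, 0.691, 0.001]
contact_force: [0.5, -0.5, 0.0]
width: 0.0548
gripper_force: 0.0
```

Emit:
drive_tool(rows=[[[0,0,0],[0.04,1,0],5.5],[[0,0,0],[0.04,1,0],5.5],[[0,0,0],[0.04,1,0],5.5],[[0,0,0],[0.04,1,0],5.5],[[0,0,0],[0.04,1,0],5.5],[[0,0,0],[0.04,1,0],5.5],[[0,0,0],[0.04,1,0],5.5],[[0,0,0],[0,0,0],5.5]])

```text
clock: 3.65
position: [0.5455, 0.0451, 0.029]
ee_rot: [-0.001, 0.722, 0.692, 0.0]
contact_force: [-0.0, 0.2, -0.6]
width: 0.0552
gripper_force: 0.0
```

Emit:
drive_tool(rows=[[[0,0,0],[0.02,0.4,0],5.5],[[0,0,0],[0.02,0.4,0],5.5],[[0,0,0],[0,0,0],5.5]])

```text
clock: 4.03
position: [0.5459, 0.0522, 0.0291]
ee_rot: [-0.0, 0.722, 0.692, 0.0]
contact_force: [0.5, 0.3, -1.0]
width: 0.0549
gripper_force: 0.0
```

Emit:
drive_tool(rows=[[[0,0,0],[0.02,0.4,0],5.5],[[0,0,0],[0,0,0],5.5]])

```text
clock: 4.28
position: [0.5468, 0.0543, 0.0293]
ee_rot: [0.001, 0.721, 0.692, -0.001]
contact_force: [0.9, -5.8, -1.3]
width: 0.0548
gripper_force: 2.8
```

Run:
```python
from h import *
c=cal("wrist");a=snap("wrist","pics/w2.png");s=snap("scene","pics/s2.png")
s=cv2.resize(s[125:285,235:435],None,fx=2,fy=2,interpolation=cv2.INTER_CUBIC)
cv2.imwrite("pics/m2.png",np.vstack([cv2.resize(a,(400,250)),s[:320,:400]]))
```

```text
(no output)
```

View pics/m2.png

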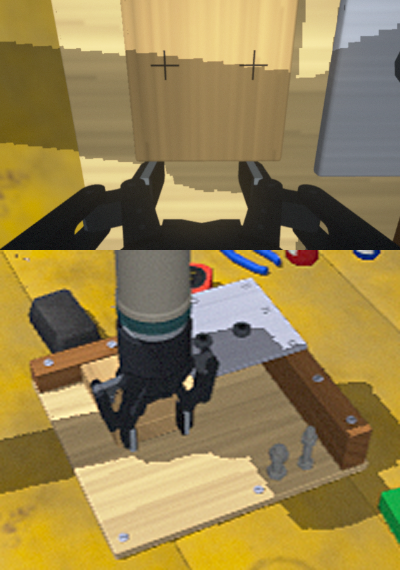

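The blank is in front of both fingers and has just met the side fence (5.8 N). I press a bit more to square it, then back off and lift.

Emit:
drive_tool(rows=[[[0,0,0],[0.01,0.2,0],5.5],[[0,0,0],[0.01,0.2,0],5.5],[[0,0,0],[0,0,0],5.5]])

```text
clock: 4.75
position: [0.5471, 0.0546, 0.0294]
ee_rot: [0.004, 0.72, 0.694, -0.003]
contact_force: [1.0, -17.7, -0.7]
width: 0.0549
gripper_force: 9.0
```

Emit:
drive_tool(rows=[[[0,0,0],[-0.1,-3,0],5.5],[[0,0,0],[0,0,5],5.5],[[0,0,0],[0,0,5],5.5],[[0,0,0.1745],[-1.5,1.5,5],5.5],[[0,0,0.1745],[-1.5,1.5,0],5.5],[[0,0,0.1745],[-1.5,1.5,0],5.5],[[0,0,0.1745],[-1.5,1.5,0],5.5],[[0,0,0.1745],[-1.5,1.5,0],5.5]])

```text
clock: 5.75
position: [0.4699, 0.1055, 0.1794]
ee_rot: [-0.0, 0.36, 0.933, 0.0]
contact_force: [0.3, 0.1, 0.5]
width: 0.0552
gripper_force: 0.0
```

Emit:
drive_tool(rows=[[[0,0,0.1745],[-1.5,1.5,0],6],[[0,0,0.1745],[-1.5,1,0],6],[[0,0,0.1745],[0,0,0],6],[[0,0,0.1745],[0,0,0],6],[[-0.007,-0.165,0],[0,0,0],6],[[-0.007,-0.165,0],[0,0,0],6],[[-0.007,-0.165,0],[0,0,0],6],[[-0.007,-0.165,0],[0,0,0],6]])

```text
clock: 6.75
position: [0.4409, 0.1235, 0.1792]
ee_rot: [0.301, 0.026, 0.953, -0.014]
contact_force: [1.8, -2.3, -0.5]
width: 0.0601
gripper_force: 0.0
```

Emit:
drive_tool(rows=[[[0,0,0],[0,0,0],6],[[0,0,0],[0,0,0],6]])

```text
clock: 7.0
position: [0.4439, 0.124, 0.1802]
ee_rot: [0.3, 0.025, 0.953, -0.014]
contact_force: [0.3, -0.4, 0.3]
width: 0.0602
gripper_force: 0.0
```

Run:
```python
from h import *
from scipy.spatial.transform import Rotation as Ro
s=manip.get_state();q=s["ee_rot"];M=Ro.from_quat(np.r_[q[1:],q[0]]).as_matrix()
print(s["position"],"\n",M.round(3),s["qpos"].round(2))
```

```text
[0.44385716 0.12399247 0.18020791] 
 [[-0.818  0.057  0.572]
 [ 0.04   0.998 -0.042]
 [-0.573 -0.012 -0.819]] [ 0.27 -0.06  2.25 -0.51  0.41 -0.83]
```

Emit:
drive_tool(rows=[[[0.012,0,0.014],[0,0.4,-4],6],[[0,0,0],[0,0,-4],6],[[0,0,0],[0,0,-4],6],[[0,0,0],[0,0,-2],6],[[0,0,0],[0,0,-1],6],[[0,0,0],[0,0,0],6],[[0,0,0],[0,0,0],6]])

```text
clock: 7.88
position: [0.45, 0.1236, 0.0836]
ee_rot: [0.281, 0.022, 0.959, -0.009]
contact_force: [0.5, -0.1, 0.6]
width: 0.06
gripper_force: 0.0
```

Run:
```python
from h import *
from scipy.spatial.transform import Rotation as Ro
s=manip.get_state();q=s["ee_rot"];M=Ro.from_quat(np.r_[q[1:],q[0]]).as_matrix()
print(s["position"],"\n",M.round(3))
c=cal("wrist");a=snap("wrist","pics/w3.png");s=snap("side","pics/s3.png")
s=cv2.resize(s[150:260,250:410],(400,275),interpolation=cv2.INTER_CUBIC)
cv2.imwrite("pics/m3.png",np.vstack([cv2.resize(a,(400,250)),s]))
```

```text
[0.45004857 0.12364266 0.08360608] 
 [[-0.841  0.046  0.539]
 [ 0.036  0.999 -0.029]
 [-0.539 -0.005 -0.842]]
```

View pics/m3.png

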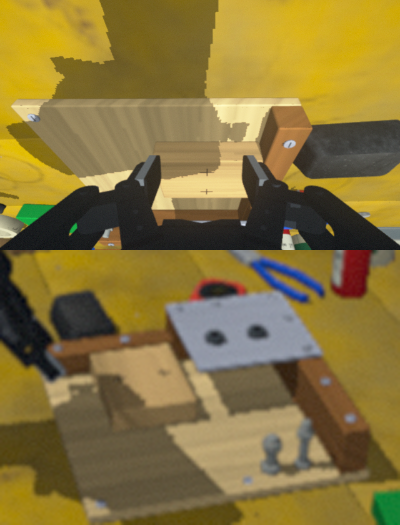

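The wrist view shows the blank ahead between the fingers, at about (205,160). The side view shows it against the side fence, with the bolts standing. The arm stopped at z = 0.084 because the pose was out of reach, so I check the joints.

Run:
```python
from h import *
print(manip.get_state()["qpos"].round(3))
```

```text
[ 0.236  0.144  2.383 -1.178  0.168 -0.16 ]
```

Emit:
drive_tool(rows=[[[0,0,0],[0,0,3],6],[[0.006,0.16,0],[0,0,0],6],[[0.006,0.16,0],[0,0,0],6],[[0,0,0],[0,0,0],6],[[0,0,0],[0,0,0],6]])

```text
clock: 8.6
position: [0.456, 0.1029, 0.1011]
ee_rot: [0.206, 0.032, 0.977, -0.037]
contact_force: [-0.7, -0.5, -0.2]
width: 0.06
gripper_force: 0.0
```

```bash
cat > st.py <<'E'
from h import *
from scipy.spatial.transform import Rotation as Ro
s=manip.get_state();q=s["ee_rot"];M=Ro.from_quat(np.r_[q[1:],q[0]]).as_matrix()
print(s["clock"],s["position"].round(4),s["qpos"].round(2),s["contact_force"].round(1))
th=-.0429;y=np.array([-np.sin(th),np.cos(th),0]);x=np.array([y[1],-y[0],0])
a=np.arctan2(M[:,2]@x,-M[2,2]);print("lean",a.round(3))
G=np.c_[np.cross(y,[np.sin(a)*x[0],np.sin(a)*x[1],-np.cos(a)]),y,[np.sin(a)*x[0],np.sin(a)*x[1],-np.cos(a)]]
print("turn to square (world rotvec)",Ro.from_matrix(G@M.T).as_rotvec().round(3))
d=np.load("p.npz");print("tcp jig mm",((s["position"][:2]-d["t"])@d["R"]*1000).round(1))
E
python3 st.py
```

```text
8.6 [0.456  0.1029 0.1011] [ 0.2   0.12  2.23 -0.39  0.43 -0.98] [-0.7 -0.5 -0.2]
lean 0.417
turn to square (world rotvec) [ 0.058 -0.002  0.035]
tcp jig mm [-146.2   27.2]
```

Emit:
drive_tool(rows=[[[0,0,0],[0,0,0],6],[[0.007,0.11,0],[0,0,0],6],[[0.007,0.11,0],[0,0,0],6],[[0,0,0],[0,0,0],6]])

```text
clock: 9.1
position: [0.4589, 0.1031, 0.1017]
ee_rot: [0.099, 0.03, 0.994, -0.033]
contact_force: [-0.1, -0.1, 1.2]
width: 0.0599
gripper_force: 0.0
```

```bash
python3 st.py
```

```text
9.1 [0.4589 0.1031 0.1017] [ 0.15  0.18  2.06 -0.15  0.72 -1.26] [-0.1 -0.1  1.2]
lean 0.199
turn to square (world rotvec) [ 0.059 -0.002  0.024]
tcp jig mm [-143.3   27.5]
```

Emit:
drive_tool(rows=[[[0.059,0,0.024],[0.1,2.65,0],6],[[0,0,0],[0,0,-3],6],[[0,0,0],[0,0,-2],6],[[0,0,0],[0,0,-2],6],[[0,0,0],[0,0,0],6]])

```text
clock: 9.72
position: [0.4547, 0.1294, 0.0297]
ee_rot: [0.095, 0.02, 0.995, -0.003]
contact_force: [0.5, -0.2, -0.5]
width: 0.0603
gripper_force: 0.0
```

```bash
python3 st.py
```

```text
9.725 [0.4547 0.1294 0.0297] [ 0.16  0.29  2.16 -0.08  0.51 -1.3 ] [ 0.5 -0.2 -0.5]
lean 0.189
turn to square (world rotvec) [ 0.002 -0.    -0.002]
tcp jig mm [-148.6   53.6]
```

Emit:
drive_tool(rows=[[[0,0,0],[1,-0.04,0],6],[[0,0,0],[1,-0.04,0],6],[[0,0,0],[1,-0.04,0],6],[[0,0,0],[1,-0.04,0.05],6],[[-0.002,-0.05,0],[1,-0.04,0.05],6],[[-0.002,-0.05,0],[1,-0.04,0.05],6],[[-0.002,-0.05,0],[1,-0.04,0],6],[[0,0,0],[0,0,0],6]])

```text
clock: 10.72
position: [0.5278, 0.1269, 0.0327]
ee_rot: [0.171, 0.02, 0.985, -0.004]
contact_force: [-0.7, 0.4, -0.4]
width: 0.0598
gripper_force: 0.0
```

```bash
python3 st.py
```

```text
10.725 [0.5278 0.1269 0.0327] [ 0.15  0.34  2.13 -0.19  0.35 -1.21] [-0.7  0.4 -0.4]
lean 0.343
turn to square (world rotvec) [ 0.    -0.    -0.002]
tcp jig mm [-75.4  54.3]
```

Emit:
drive_tool(rows=[[[-0.002,-0.05,0],[0.9,-0.04,-0.05],6],[[-0.002,-0.05,0],[0.9,-0.04,-0.05],6],[[-0.002,-0.05,0],[0.9,-0.04,0],6],[[0,0,0],[0,0,0],6]])

```text
clock: 11.22
position: [0.5542, 0.1249, 0.0318]
ee_rot: [0.242, 0.019, 0.97, -0.006]
contact_force: [0.3, 0.2, 0.6]
width: 0.06
gripper_force: 0.0
```

```bash
python3 st.py
```

```text
11.225 [0.5542 0.1249 0.0318] [ 0.16  0.36  2.19 -0.7   0.15 -0.7 ] [0.3 0.2 0.6]
lean 0.488
turn to square (world rotvec) [ 0.003 -0.    -0.002]
tcp jig mm [-49.   53.4]
```

Emit:
drive_tool(rows=[[[0,0,0],[0.8,-0.035,0],6],[[0,0,0],[0.8,-0.035,0],6],[[-0.001,-0.03,0],[0.8,-0.035,0],6],[[-0.001,-0.03,0],[0.5,-0.02,0],6],[[0,0,0],[0,0,0],6]])

```text
clock: 11.85
position: [0.5837, 0.1234, 0.0336]
ee_rot: [0.268, 0.02, 0.963, -0.007]
contact_force: [0.7, 0.2, -0.6]
width: 0.0597
gripper_force: 0.0
```

```bash
python3 st.py
```

```text
11.85 [0.5837 0.1234 0.0336] [ 0.15  0.38  2.18 -1.13  0.11 -0.27] [ 0.7  0.2 -0.6]
lean 0.544
turn to square (world rotvec) [ 0.003 -0.    -0.001]
tcp jig mm [-19.5  53.2]
```

Emit:
drive_tool(rows=[[[0,0,0],[0.5,-0.02,-0.1],6],[[0,0,0],[0.5,-0.02,-0.1],6],[[0,0,0],[0.5,-0.02,0],6],[[0,0,0],[0,0,0],6]])

```text
clock: 12.35
position: [0.5991, 0.1232, 0.0316]
ee_rot: [0.269, 0.021, 0.963, -0.006]
contact_force: [-0.0, -0.4, 0.5]
width: 0.0601
gripper_force: 0.0
```

```bash
python3 st.py
python3 - <<'E'
from h import *
s=snap("side","pics/s4.png");a=snap("scene","pics/c4.png");w=snap("wrist","pics/w4.png")
s=cv2.resize(s[150:260,250:410],(500,344),interpolation=cv2.INTER_CUBIC)
cv2.imwrite("pics/m4.png",np.vstack([s,cv2.resize(w,(500,312))[70:312]]))
E
```

```text
12.35 [0.5991 0.1232 0.0316] [ 0.15  0.4   2.15 -1.04  0.11 -0.37] [-0.  -0.4  0.5]
lean 0.544
turn to square (world rotvec) [ 0.    -0.     0.001]
tcp jig mm [-4.1 53.6]
```

View pics/m4.png

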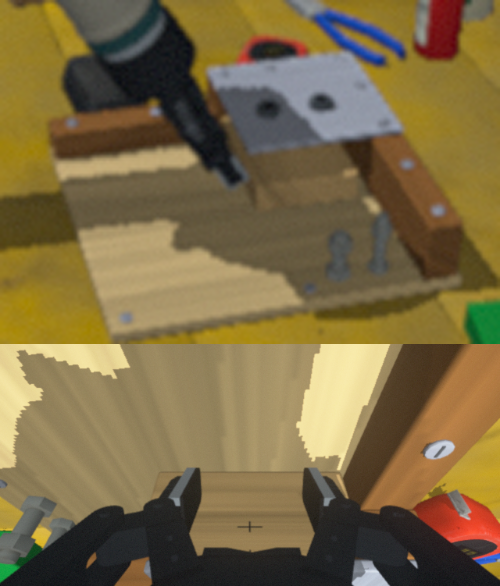

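The blank is sliding in square under the plate and the bolts are standing. I go on slowly.

Emit:
drive_tool(rows=[[[0,0,0],[0.3,-0.013,0],6],[[0,0,0],[0.3,-0.013,0],6],[[0,0,0],[0,0,0],6]])

```text
clock: 12.88
position: [0.6043, 0.1228, 0.0313]
ee_rot: [0.268, 0.021, 0.963, -0.006]
contact_force: [-1.1, -0.3, 0.1]
width: 0.0601
gripper_force: 0.3
```

Emit:
drive_tool(rows=[[[0,0,0],[0.2,-0.009,0],6],[[0,0,0],[0,0,0],6]])

```text
clock: 13.12
position: [0.6062, 0.1228, 0.0313]
ee_rot: [0.268, 0.021, 0.963, -0.006]
contact_force: [-1.1, -0.2, 0.4]
width: 0.0601
gripper_force: 0.5
```

Emit:
drive_tool(rows=[[[0,0,0],[0.2,-0.009,0],6],[[0,0,0],[0,0,0],6]])

```text
clock: 13.38
position: [0.6084, 0.1227, 0.0314]
ee_rot: [0.268, 0.021, 0.963, -0.006]
contact_force: [-0.5, 0.2, -0.8]
width: 0.0598
gripper_force: 0.4
```

Emit:
drive_tool(rows=[[[0,0,0],[0.2,-0.009,0],6],[[0,0,0],[0,0,0],6]])

```text
clock: 13.62
position: [0.6104, 0.1226, 0.0314]
ee_rot: [0.268, 0.021, 0.963, -0.006]
contact_force: [-1.0, -0.1, 0.4]
width: 0.0603
gripper_force: 0.3
```

Emit:
drive_tool(rows=[[[0,0,0],[0.2,-0.009,0],6],[[0,0,0],[0,0,0],6]])

```text
clock: 13.88
position: [0.6116, 0.1224, 0.0313]
ee_rot: [0.268, 0.02, 0.963, -0.006]
contact_force: [-4.1, 0.8, 2.2]
width: 0.0601
gripper_force: 2.0
```

Emit:
drive_tool(rows=[[[0,0,0],[0.2,-0.009,0],6],[[0,0,0],[0,0,0],6]])

```text
clock: 14.12
position: [0.6118, 0.1222, 0.0309]
ee_rot: [0.267, 0.02, 0.963, -0.007]
contact_force: [-11.1, 1.6, 6.6]
width: 0.0598
gripper_force: 5.1
```

Back fence met at the expected place (about 11 N). I press once more, then back out.

Emit:
drive_tool(rows=[[[0,0,0],[0.2,-0.009,0],6],[[0,0,0],[0,0,0],6]])

```text
clock: 14.38
position: [0.6119, 0.1219, 0.0301]
ee_rot: [0.266, 0.02, 0.964, -0.007]
contact_force: [-16.2, 2.1, 9.0]
width: 0.0601
gripper_force: 6.8
```

Emit:
drive_tool(rows=[[[0,0,0],[-1,0.04,0],6],[[0,0,0],[-2,0.09,0],6],[[0,0,0],[-2,0.09,0],6],[[0.005,0.11,0],[-2,0.1,0],6],[[0.005,0.11,0],[-1,0,3],6],[[0.005,0.11,0],[0,0,4],6],[[0.005,0.11,0],[0,0,4],6],[[0,0.1,0],[0,0,4],5]])

```text
clock: 15.38
position: [0.567, 0.0987, 0.1587]
ee_rot: [0.099, 0.029, 0.994, -0.041]
contact_force: [1.8, -0.4, -1.5]
width: 0.0497
gripper_force: 0.0
```

```bash
python3 st.py
python3 - <<'E'
from h import *
a=snap("scene","pics/c5.png");w=snap("side","pics/w5.png")
a=cv2.resize(a[125:285,235:435],(500,400),interpolation=cv2.INTER_CUBIC)
cv2.imwrite("pics/m5.png",np.vstack([a,cv2.resize(w[150:260,250:410],(290,200),interpolation=cv2.INTER_CUBIC).copy() if 0 else cv2.copyMakeBorder(cv2.resize(w[150:260,250:410],(290,199)),0,0,0,210,0)]))
E
```

```text
15.375 [0.567  0.0987 0.1587] [ 0.12  0.26  1.78 -0.14  0.93 -1.32] [ 1.8 -0.4 -1.5]
lean 0.2
turn to square (world rotvec) [ 0.075 -0.003  0.023]
tcp jig mm [-35.1  27.7]
```

View pics/m5.png

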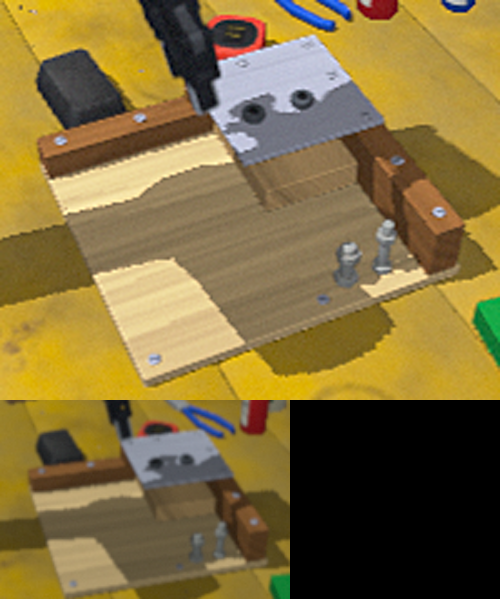

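The blank is under the plate, against the back fence. To seat it at the side fence I push once more on its exposed right end, with the upright fingers turned back.

Emit:
drive_tool(rows=[[[0.045,0.1,0.012],[0,0,0],3],[[0.04,0.1,0.011],[0,0,0],3],[[0,0,-0.1745],[1,-1,0],3],[[0,0,-0.1745],[1,-1,0],3],[[0,0,-0.1745],[1,-1,0],3],[[0,0,-0.1745],[1,-1,0],3],[[0,0,-0.1745],[1,-1,0],3],[[0,0,-0.1745],[1,-1,0],3]])

```text
clock: 16.48
position: [0.627, 0.038, 0.1557]
ee_rot: [-0.002, 0.518, 0.856, -0.001]
contact_force: [-0.1, 0.7, 0.2]
width: 0.0303
gripper_force: 0.0
```

Emit:
drive_tool(rows=[[[0,0,-0.1745],[1,-1,0],3],[[0,0,-0.1745],[1,-1,0],3],[[0,0,-0.1745],[1.5,0,0],3],[[0,0,0],[0,0,0],3]])

```text
clock: 16.98
position: [0.6625, 0.0178, 0.1556]
ee_rot: [-0.002, 0.719, 0.695, -0.001]
contact_force: [0.1, -0.5, -0.2]
width: 0.0301
gripper_force: 0.0
```

```bash
sed 's/print("turn.*/N=M.copy();print(M.round(3))/' st.py > st2.py; python3 st2.py
```

```text
16.975 [0.6625 0.0178 0.1556] [-0.08  0.46  1.43  0.    1.25 -0.05] [ 0.1 -0.5 -0.2]
lean -0.004
[[ 0.034  0.999 -0.004]
 [ 0.999 -0.034  0.002]
 [ 0.002 -0.004 -1.   ]]
tcp jig mm [ 63.8 -49. ]
```

Emit:
drive_tool(rows=[[[0,0,-0.009],[0,0,-4],3],[[0,0,0],[0,0,-4],3],[[0,0,0],[0,0,-3],3],[[0,0,0],[0,0,-1.4],3],[[0,0,0],[0.04,1,0],3],[[0,0,0],[0.04,1,0],3],[[0,0,0],[0.02,0.5,0],3],[[0,0,0],[0,0,0],3]])

```text
clock: 17.98
position: [0.6637, 0.0431, 0.0335]
ee_rot: [-0.001, 0.723, 0.691, -0.001]
contact_force: [-0.7, -0.3, -0.0]
width: 0.0297
gripper_force: 0.0
```

Emit:
drive_tool(rows=[[[0,0,0],[0.01,0.2,0],3],[[0,0,0],[0.01,0.2,0],3],[[0,0,0],[0,0,0],3]])

```text
clock: 18.35
position: [0.6633, 0.0464, 0.0324]
ee_rot: [-0.002, 0.723, 0.691, -0.001]
contact_force: [1.4, -0.0, -0.6]
width: 0.0301
gripper_force: 0.0
```

Emit:
drive_tool(rows=[[[0,0,0],[0.01,0.2,0],3],[[0,0,0],[0,0,0],3]])

```text
clock: 18.6
position: [0.6634, 0.0481, 0.0324]
ee_rot: [-0.002, 0.723, 0.691, -0.002]
contact_force: [0.0, -0.6, 0.4]
width: 0.0301
gripper_force: 0.6
```

```bash
python3 st2.py
```

```text
18.6 [0.6634 0.0481 0.0324] [-0.03  0.57  1.57  0.    1.    0.01] [ 0.  -0.6  0.4]
lean -0.004
[[ 0.045  0.999 -0.004]
 [ 0.999 -0.045  0.   ]
 [ 0.    -0.004 -1.   ]]
tcp jig mm [ 63.4 -18.7]
```

Emit:
drive_tool(rows=[[[0,0,0],[0.01,0.2,0],3],[[0,0,0],[0,0,0],3]])

```text
clock: 18.85
position: [0.6634, 0.05, 0.0324]
ee_rot: [-0.002, 0.723, 0.691, -0.002]
contact_force: [-0.7, -3.7, 0.4]
width: 0.0303
gripper_force: 1.5
```

Emit:
drive_tool(rows=[[[0,0,0],[0.01,0.2,0],3],[[0,0,0],[0,0,0],3]])

```text
clock: 19.1
position: [0.6637, 0.0502, 0.0325]
ee_rot: [-0.0, 0.722, 0.691, -0.003]
contact_force: [-0.9, -7.3, -0.0]
width: 0.0302
gripper_force: 3.9
```

Emit:
drive_tool(rows=[[[0,0,0],[0.01,0.2,0],3],[[0,0,0],[0,0,0],3]])

```text
clock: 19.35
position: [0.6638, 0.0503, 0.0324]
ee_rot: [0.001, 0.722, 0.692, -0.004]
contact_force: [-1.4, -12.2, -0.3]
width: 0.0296
gripper_force: 6.2
```

Emit:
drive_tool(rows=[[[0,0,0],[0.01,0.2,0],3],[[0,0,0],[0,0,0],3]])

```text
clock: 19.6
position: [0.6638, 0.0504, 0.0325]
ee_rot: [0.002, 0.722, 0.692, -0.005]
contact_force: [-1.4, -16.5, 0.3]
width: 0.0299
gripper_force: 8.5
```

Emit:
drive_tool(rows=[[[0,0,0],[-0.05,-1,0],3],[[0,0,0],[-0.1,-2,0],3],[[0,0,0],[0,0,4],3],[[0,0,0],[0,0,5],3],[[0,0,0],[-1,-1,5],3],[[0,0,0],[-2,-3,2],3],[[0,0,0],[-1,-3,2],3],[[0,0,0],[0,0,0],3]])

```text
clock: 20.6
position: [0.6228, -0.0457, 0.2147]
ee_rot: [0.0, 0.724, 0.69, 0.0]
contact_force: [-0.2, 0.4, -0.0]
width: 0.0299
gripper_force: 0.0
```

Run:
```python
from h import *
c=cal("wrist");w=snap("wrist","pics/w6.png")
d=np.load("p.npz");R,t=d["R"],d["t"]
g=lambda x,y,z:np.r_[R@[x/1000,y/1000]+t,z/1000]
for p in [(2,-2,74),(145,-2,74),(20,-10,40),(115,-10,40),(115,-50,68),(115,-140,68),(115,-50,12),(20,-10,12)]:print(p,proj(c,g(*p)).round(1))
cv2.imwrite("pics/w6c.png",cv2.resize(w[0:230,240:560],(800,575),interpolation=cv2.INTER_CUBIC))
```

```text
(2, -2, 74) [[287.9  55.2]]
(145, -2, 74) [[475.3  53.9]]
(20, -10, 40) [[312.8  71.9]]
(115, -10, 40) [[421.9  71.2]]
(115, -50, 68) [[428.3 119.2]]
(115, -140, 68) [[420.1 223.2]]
(115, -50, 12) [[410.4 118.4]]
(20, -10, 12) [[313.6  75.6]]
```

View pics/w6c.png

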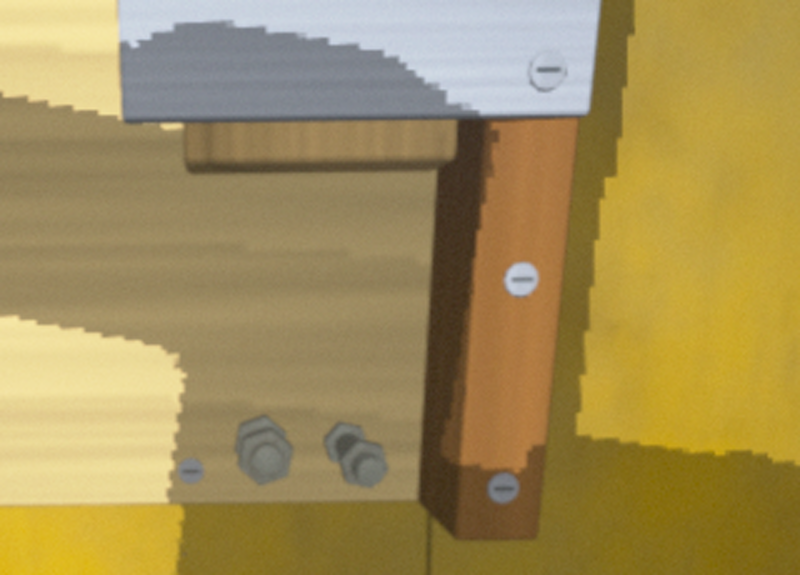

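The wrist view shows the blank's right end at (186..455, 165). It protrudes about 8 mm past the plate, runs parallel to the plate edge within 0.005 rad, and touches the back fence's foot. Both bolts are standing. All of it matches the home prediction to about 1 mm, and the gripper is clear.

```bash
python3 -c "
from rig import job
print(job.sign_off())"
```

```text
the job is handed in; nothing more can be done
None
```

The blank is home in the corner under the plate: it pressed firmly against both fences, and the last wrist picture agrees with the home pose to about 1 mm. The bolts are standing, the gripper is clear, and I handed the job in at about 21 s; sign-off returned no verdict.

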